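# Sort the left- and right-hand shelf brackets

### The job

The white brackets for the bookcase shelves come in mirror-image left-hand and right-hand versions, and each wooden tray has a sample fastened in its far, narrow compartment. Put each of the two loose brackets into the empty square compartment of the tray whose sample is of the same hand, so that it lies flat on its base plate on the tray's floor.

Things in the scene. Friction and masses are not known exactly. Their poses are not given: they have to be found in the camera images.
- left_bracket_mid (a point): Loose left-hand white bracket, 120 g. L-shaped base 5 mm thick: arm 80 x 16 mm along x (-40..40); foot at its +x end (x 14..40) turns left, to 42 mm at +y. Upright rib along the arm, 12 mm thick in y, 40 mm high over the underside for x -18..40, sloping down to the plain -x end: grip it across y. The right-hand one is its mirror image. Point: mid-arm, mid-rib, 20 mm above the underside; z up.
- right_bracket_mid (a point): Loose right-hand white bracket, 120 g. L-shaped base 5 mm thick: arm 80 x 16 mm along x (-40..40); foot at its +x end (x 14..40) turns right, to 42 mm at -y. Upright rib along the arm, 12 mm thick in y, 40 mm high over the underside for x -18..40, sloping down to the plain -x end: grip it across y. The left-hand one is its mirror image. Point: mid-arm, mid-rib, 20 mm above the underside; z up.
- left_tray_in (a point): Pale wooden tray with the left-hand sample, fixed, 218 x 150 mm, walls 4 thick, 30 high, floor 4 thick. Near the robot an empty compartment, 142 x 142 mm inside; beyond a cross wall a narrow one (64 x 142) with the sample bracket fastened flat, top 44 mm over the table. Either tray may stand left or right. Point: centre of the empty compartment, on its floor; x to the sample, z up.
- right_tray_in (a point): Pale wooden tray with the right-hand sample, fixed, 218 x 150 mm, walls 4 thick, 30 high, floor 4 thick. Near the robot an empty compartment, 142 x 142 mm inside; beyond a cross wall a narrow one (64 x 142) with the sample bracket fastened flat, top 44 mm over the table. Either tray may stand left or right. Point: centre of the empty compartment, on its floor; x to the sample, z up.
Not all that is in view belongs to the job. Leave any purple look-alike of the part that bears right_bracket_mid alone. What is shaped like the part that bears left_bracket_mid but orange is not meant.

How it is judged:
By the outcome, as a careful person would: the job done as asked, in the order asked, and still so for the second after the job is handed in, with the robot touching nothing.
It also fails if it takes over 56 s, if anything falls off the work surface, if the arm or the gripper's body presses on something with over 40 N, if the wrist force passes 120 N, or if a joint passes its speed limit or range.

### The arm

A 6-joint arm with a two-finger parallel gripper is mounted at the origin on a cart in front of the work surface, level with it; the furniture and walls round the work are solid. World frame = base frame: x ahead of the robot, y to its left, z up, the work surface at z = 0. Lengths are in m, angles in degrees, forces in N, time in s.
With the tool pointing down it reaches from about 0.4 to 0.825 m from the base axis. Payload 7 kg.
Tool frame: the origin (TCP) lies midway between the tips of the shut fingers; the grasp point (between the pads) lies r.tcp_to_grasp behind it (r.tcp_to_grasp is the distance from the TCP to the grasp point, in m); x points along the fingers, y is the direction in which the jaws open and shut, and the axes are right-handed (so a half turn about x gives the same grasp; the last joint's range is limited). The gripper opens to 88 mm and grips with 3 to 60 N. Pads are 19 mm wide; open, the fingers measure 130 mm over their backs; the gripper's body (78 mm by 193 mm) begins 47 mm behind the grasp point.
Start: joints at [-57.118, 20.546, 0.682, 0, -70.136, -16.507], TCP at [0.19, -0.648, 0.227] pointing down, gripper open.
Joint ranges: [-176.03, 176.03], [-82.01, 121.73], [-58.28, 71.71], [-173.87, 95.51], [-174.79, -0.11], [-173.66, 173.66]. Speed limits (degrees/s): [136.94, 136.94, 172.46, 180, 180, 180].

### API

Orientations are given as [roll, pitch, yaw] about the fixed x, y, z axes, in that order (R = Rz(yaw) Ry(pitch) Rx(roll)).
In Python, from plant import r gives the robot as it stands.
- The arm moves only by the tool carry_out, never from a script. Its argument "moves" is a list of rows, each a list of 7 numbers: the shift along the world's x, y, z in mm, then the turn, a rotation vector about the world's x, y, z in rad, then the opening in per cent of the stroke, from 0 (shut) to 100 (fully open). In form: [[x, y, z, wx, wy, wz, claw], ...]. A call has 1 to 5 rows; each row is the pose to reach, as a shift and turn from the pose commanded when the call began; what a row does not reach only later rows make up. A row lasts 1/10 s, in which the tool goes at most 50 mm and 8.59 degrees, less where a joint would pass 70% of its speed; a pose out of reach is approached as far as the arm can. A call with a gripper value outside its range is refused whole. The fingers move at their own pace and stop on an object; "squeeze" is the grip in N (left out, the last holds). Time passes only in rows, so rows that repeat a pose let the fingers close. It gives the time, the measured TCP pose, the force and the opening at its end, in the units of the state.
- r.get_state(): the state, without advancing time (a new reading comes with each control period).
- r.capture(name): name is "side" or "top"; returns the picture (400x640x3 uint8, blue, green, red); there is no depth.
- r.camera_params(name): a dict with "K" (3x3 intrinsics, pixels), "D" ([k1, k2, p1, p2, k3] as OpenCV has them; the pictures are not rectified), "rvec" (rotation vector, rad) and "tvec" (3), from world to camera coordinates, as OpenCV has them. Camera axes: x right, y down, z forward; pixel columns grow to the right and rows downward; lengths in m; the calibration is good to about 2 mm. A picture is of the moment at which its call begins. camera_params takes no time and is no camera call.
- r.close_job(): hands the job in, once; it reports no verdict.
The state is a dict: "time_s": time; "joints": joint angles; "qd": joint speeds; "joint_torque": joint torques, N m; "tcp_pos": TCP position; "eef_rot": TCP orientation; "contact_force": force on the tool from outside, world axes, zero at the start; "moment": the same for the moment, N m; "gripper_width": finger opening in m.
Only numpy, scipy, OpenCV 4.12 (cv2) and the standard library are available. Lean on these libraries where they do the work, as an engineer would, in place of code of your own. Each camera call takes 0.05 s, during which the arm holds its last target. There are 200 camera calls.

## Working session

There is one attempt and no reset: what is moved stays moved. The work goes in short steps, Python scripts to look and compute and a tool call to move; the robot and the scene stay as the last step left them, time stands still between calls to the robot, and variables do not carry over. Pictures are saved under pics/ and viewed, about 8 in all and at most 12, crops included, and the job is handed in when it is done.

Besides the shell and the picture viewer there is one more tool, called after ">>>" as name(argument=value, ...) on one line, values as JSON. carry_out: Moves the arm, as the interface text tells. Its arguments: {"type":"object","properties":{"moves":{"type":"array"},"squeeze":{"type":"number"}},"required":["moves"]}

```bash
mkdir -p pics; ls; python3 - <<'E'
from plant import r
import cv2
for n in ("top","side"):
    cv2.imwrite(f"pics/{n}0.png",r.capture(n)); p=r.camera_params(n); print(n,p)
print(r.get_state(), r.tcp_to_grasp)
E
```

```text
pics
top {'K': array([[465.55405394,   0.        , 322.69242921],
       [  0.        , 465.55405394, 199.54726526],
       [  0.        ,   0.        ,   1.        ]]), 'D': array([-0.02270719,  0.        ,  0.        ,  0.        ,  0.        ]), 'rvec': array([ 2.18484165, -2.19759249,  0.09635545]), 'tvec': array([-0.0121849 ,  0.46118906,  1.07881454])}
side {'K': array([[369.25105146,   0.        , 318.2028159 ],
       [  0.        , 369.25105146, 199.73215817],
       [  0.        ,   0.        ,   1.        ]]), 'D': array([0.01348699, 0.        , 0.        , 0.        , 0.        ]), 'rvec': array([ 0.30344471, -2.74767266,  1.26204655]), 'tvec': array([0.45692096, 0.10060683, 1.09493432])}
{'time_s': 0.1, 'joints': array([-5.71193206e+01,  2.05870562e+01,  6.38896896e-01, -1.73980485e-02,
       -7.01356846e+01, -1.65059901e+01]), 'qd': array([ 0.01677577, -0.02827633, -0.01168636, -0.02836525,  0.09383473,
       -0.01896396]), 'joint_torque': array([-1.07652035e-03, -5.84163308e+01,  2.93749684e+01,  7.01543346e+00,
        1.01821718e-02, -6.62909974e-05]), 'tcp_pos': array([ 0.19013272, -0.64721255,  0.22571958]), 'eef_rot': array([ 95.4688373 ,  89.91457515, 111.83760283]), 'contact_force': array([-0.68269171,  0.03799779,  0.22909329]), 'moment': array([0.01525204, 0.02880593, 0.03778196]), 'gripper_width': 0.08768432078712224} 0.0188
```

View pics/top0.png

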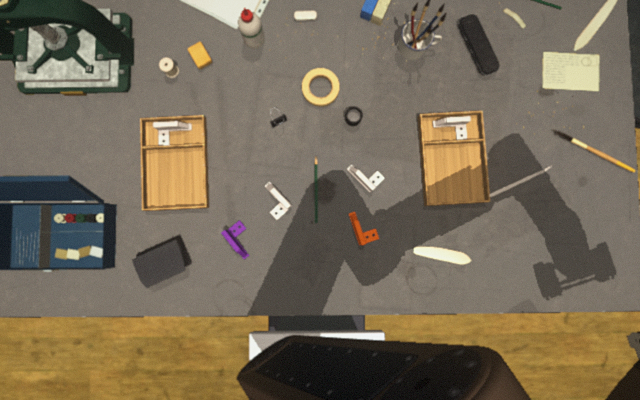

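View pics/side0.png

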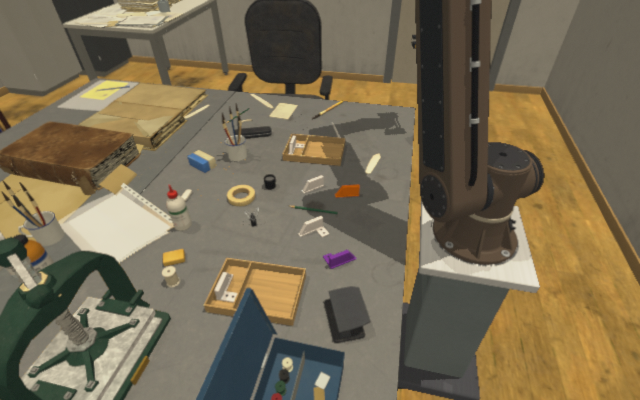

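The top view shows trays at about (174,163) and (454,158). The white brackets are at (277,200) and (366,178), the purple decoy at (234,240) and the orange one at (362,230). Next I'll zoom in to tell the hands apart.

```bash
python3 - <<'E'
import cv2,numpy as np
t=cv2.imread("pics/top0.png");s=cv2.imread("pics/side0.png")
def c(i,x,y,h=25): return cv2.resize(i[y-h:y+h,x-h:x+h],(260,260),interpolation=cv2.INTER_CUBIC)
cv2.imwrite("pics/m0.png",np.vstack([np.hstack([c(t,277,200),c(t,366,178),c(t,174,130)]),np.hstack([c(t,454,128),c(s,313,227),c(s,313,185)])]))
E
```

```text
(no output)
```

View pics/m0.png

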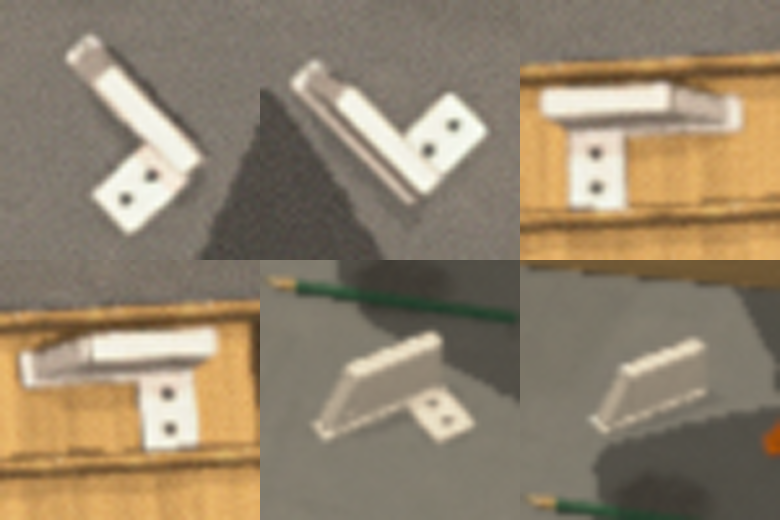

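Bracket A, at (277,200), has its foot turning right, so it's right-hand. Bracket B, at (366,178), is left-hand. The sample in the tray on the image left has its foot end left and its foot down, so it's left-hand; the tray on the image right holds the right-hand sample. Next I'll triangulate.

```bash
cat > h.py <<'E'
from plant import r
import cv2,numpy as np
from scipy.spatial.transform import Rotation as Ro
P={n:r.camera_params(n) for n in("top","side")}
def ray(n,uv):
    p=P[n];q=cv2.undistortPoints(np.array([[uv]],float),p["K"],p["D"])[0,0]
    R=cv2.Rodrigues(p["rvec"])[0];return -R.T@p["tvec"],R.T@np.array([*q,1])
def plane(n,uv,z):
    o,d=ray(n,uv);return o+d*(z-o[2])/d[2]
def tri(a,b):
    (o,d),(p,e)=ray("top",a),ray("side",b)
    k=np.linalg.lstsq(np.c_[d,-e],p-o,rcond=None)[0]
    x,y=o+k[0]*d,p+k[1]*e;return (x+y)/2,np.linalg.norm(x-y)
def px(n,X):
    p=P[n];return cv2.projectPoints(np.array([X],float),p["rvec"],p["tvec"],p["K"],p["D"])[0][0,0]
E
python3 - <<'E'
from h import *
np.set_printoptions(precision=4,suppress=True)
for n,a,b in (("A0",(272,190.2),(305.3,222.8)),("A1",(288.2,206.7),(321.8,217.4)),("B0",(357.2,171.3),(308.8,181.2)),("B1",(373.3,188.6),(322.6,176.5))):
    print(n,*tri(a,b),plane("top",a,.04))
t=cv2.imread("pics/top0.png");s=cv2.imread("pics/side0.png")
for n,im in(("top",t),("side",s)):
    h=cv2.cvtColor(im,cv2.COLOR_BGR2HSV);m=cv2.inRange(h,(8,70,90),(28,255,255))
    m=cv2.morphologyEx(m,cv2.MORPH_CLOSE,np.ones((9,9)))
    rois=((125,100,225,225),(405,95,505,220)) if n=="top" else ((195,250,315,330),(275,130,352,170))
    for x0,y0,x1,y1 in rois:
        q=np.zeros_like(m);q[y0:y1,x0:x1]=m[y0:y1,x0:x1]
        c=max(cv2.findContours(q,0,1)[0],key=cv2.contourArea)
        k=cv2.approxPolyDP(c,4,True)[:,0]
        print(n,cv2.minAreaRect(c),k.tolist())
        if n=="top":
            for b in cv2.boxPoints(cv2.minAreaRect(c)): print("  ",plane(n,b,.03))
T=Ro.from_euler("xyz",r.get_state()["eef_rot"],degrees=True).as_matrix();print(T)
E
```

```text
A0 [0.4825 0.1022 0.042 ] 0.0020752966681683517 [0.4816 0.1022 0.04  ]
A1 [0.443  0.065  0.0374] 0.0010040463621195286 [0.4434 0.0649 0.04  ]
B0 [ 0.5235 -0.0952  0.0396] 0.0024674375274463377 [ 0.5246 -0.0949  0.04  ]
B1 [ 0.4838 -0.132   0.0381] 0.0011718054394310557 [ 0.4842 -0.1317  0.04  ]
top ((173.4498291015625, 162.24429321289062), (94.93268585205078, 67.82946014404297), 88.36341857910156) [[203, 115], [139, 119], [142, 210], [208, 207]]
   [0.6601 0.4183 0.03  ]
   [0.6639 0.2588 0.03  ]
   [0.4402 0.2496 0.03  ]
   [0.4366 0.4066 0.03  ]
top ((453.5411071777344, 157.5352783203125), (93.95321655273438, 67.41622924804688), 85.60128784179688) [[482, 110], [419, 114], [427, 205], [490, 201]]
   [ 0.6639 -0.2378  0.03  ]
   [ 0.6764 -0.399   0.03  ]
   [ 0.4528 -0.4086  0.03  ]
   [ 0.4416 -0.2498  0.03  ]
side ((254.22381591796875, 289.607421875), (96.58206176757812, 59.486656188964844), 9.130176544189453) [[226, 257], [203, 304], [205, 311], [232, 316], [243, 292], [253, 291], [271, 322], [292, 325], [305, 268]]
side ((313.28424072265625, 148.9812469482422), (61.81022644042969, 28.847660064697266), 4.969740867614746) [[282, 152], [283, 160], [339, 165], [345, 141], [290, 134]]
[[-0.0006 -0.2818  0.9595]
 [ 0.0014  0.9595  0.2818]
 [-1.      0.0015 -0.0001]]
```

Heights agree: rib tops at about 40 mm from both views. I'll start with B (left-hand), travelling above it.

>>> carry_out(moves=[[24,40,0,0,0,0.035,60],[48,80,0,0,0,0.07,60],[72,120,0,0,0,0.105,60],[96,160,0,0,0,0.14,60],[120,200,0,0,0,0.175,60]], squeeze=25)

```text
time_s: 0.6
tcp_pos: [0.3107, -0.4459, 0.2262]
eef_rot: [101.1, 90.0, 127.5]
contact_force: [0.7, 0.2, -0.7]
gripper_width: 0.0548
```

>>> carry_out(moves=[[24,40,-10,0,0,0.04,50],[48,80,-20,0,0,0.08,50],[72,120,-30,0,0,0.12,50],[96,160,-40,0,0,0.16,50],[120,200,-50,0,0,0.2,50]])

```text
time_s: 1.1
tcp_pos: [0.4307, -0.2458, 0.1762]
eef_rot: [-18.8, 90.0, 19.2]
contact_force: [1.6, 0.0, -0.4]
gripper_width: 0.044
```

>>> carry_out(moves=[[24,40,-10,0,0,0.03,50],[48,80,-20,0,0,0.06,50],[77,136,-30,0,0,0.086,50],[77,136,-60,0,0,0.086,50],[77,136,-87,0,0,0.086,50]])

```text
time_s: 1.6
tcp_pos: [0.5084, -0.1093, 0.0886]
eef_rot: [-24.4, 89.9, 18.6]
contact_force: [0.2, -0.2, -0.6]
gripper_width: 0.0438
```

```bash
python3 - <<'E'
from h import *
s=r.get_state();print(s["time_s"],s["tcp_pos"],Ro.from_euler("xyz",s["eef_rot"],degrees=True).as_matrix().round(3),s["gripper_width"],s["contact_force"])
t=r.capture("top");a=r.capture("side")
f=lambda i,u,h=45:cv2.resize(i[int(u[1])-h:int(u[1])+h,int(u[0])-h:int(u[0])+h],(390,390),interpolation=2)
X=(.507,-.111,.05);cv2.imwrite("pics/b1.png",np.hstack([f(t,px("top",X)),f(a,px("side",X))]))
E
```

```text
1.6 [ 0.50841859 -0.10929866  0.08858184] [[ 0.001 -0.682  0.732]
 [ 0.     0.732  0.682]
 [-1.    -0.     0.001]] 0.04384036219846273 [ 0.15337308 -0.1684595  -0.64183486]
```

View pics/b1.png

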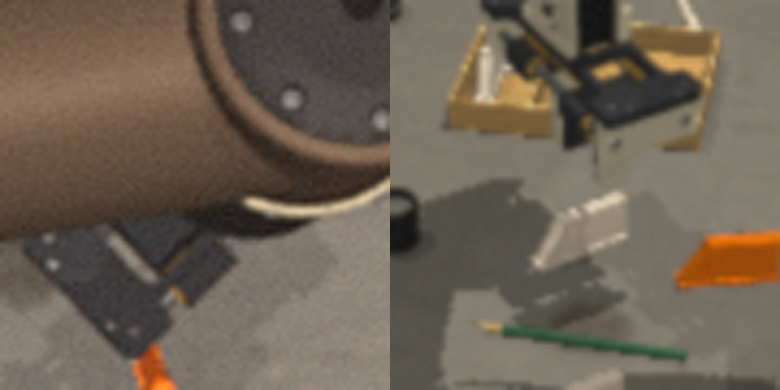

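The gripper is over the rib, with the fingers clear of the orange part. Descend, close and lift.

>>> carry_out(moves=[[-2,-2,-25,0,0,0,50],[-2,-2,-50,0,0,0,50],[-2,-2,-65,0,0,0,50],[-2,-2,-76,0,0,0,50],[-2,-2,-76,0,0,0,50]])

```text
time_s: 2.2
tcp_pos: [0.5048, -0.114, 0.0132]
eef_rot: [146.8, 89.9, -170.4]
contact_force: [0.0, 0.1, 0.5]
gripper_width: 0.0441
```

>>> carry_out(moves=[[0,0,0,0,0,0,0],[0,0,0,0,0,0,0],[0,0,0,0,0,0,0],[0,0,0,0,0,0,0],[0,0,0,0,0,0,0]])

```text
time_s: 2.7
tcp_pos: [0.5056, -0.1136, 0.014]
eef_rot: [-39.3, 89.9, 3.5]
contact_force: [0.1, -0.7, 4.9]
gripper_width: 0.0118
```

>>> carry_out(moves=[[0,0,15,0,0,0,0],[0,0,40,0,0,0,0],[0,0,75,0,0,0,0],[0,0,110,0,0,0,0],[0,0,110,0,0,0,0]])

```text
time_s: 3.2
tcp_pos: [0.5082, -0.1135, 0.1283]
eef_rot: [-41.9, 89.5, 1.0]
contact_force: [1.0, -0.1, -1.4]
gripper_width: 0.0117
```

```bash
python3 - <<'E'
from h import *
s=r.get_state();print(s["time_s"],s["tcp_pos"],s["gripper_width"],s["contact_force"])
a=r.capture("side")
u=px("side",np.array(s["tcp_pos"]));h=45
cv2.imwrite("pics/b2.png",cv2.resize(a[int(u[1])-h:int(u[1])+h,int(u[0])-h:int(u[0])+h],(390,390),interpolation=2))
E
```

```text
3.2 [ 0.50818669 -0.11354563  0.12832256] 0.01165743272140665 [ 1.03965727 -0.05192188 -1.37429006]
```

View pics/b2.png

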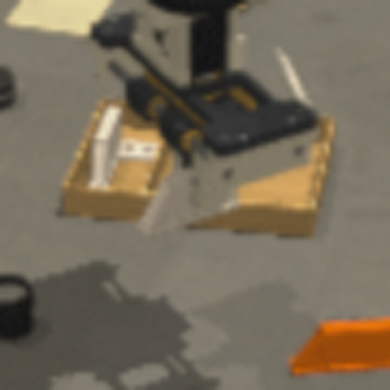

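The bracket is held level between the fingers, with the gripper at 11.7 mm on the rib. Carry it to the left tray.

>>> carry_out(moves=[[-1,30,0,0,0,0,0],[-2,75,0,0,0,0,0],[-3,120,0,0,0,0,0],[-4,165,0,0,0,0,0],[-5,210,0,0,0,0,0]])

```text
time_s: 3.75
tcp_pos: [0.4991, 0.0978, 0.1224]
eef_rot: [159.4, 89.9, -157.8]
contact_force: [2.3, -0.3, -1.3]
gripper_width: 0.0119
```

>>> carry_out(moves=[[-1,45,0,0,0,0,0],[-2,90,0,0,0,0,0],[-3,135,0,0,0,0,0],[-4,180,0,0,0,0,0],[-5,220,0,0,0,0,0]])

```text
time_s: 4.25
tcp_pos: [0.4942, 0.3181, 0.1221]
eef_rot: [178.1, 89.9, -139.1]
contact_force: [0.3, 0.2, -1.5]
gripper_width: 0.0119
```

>>> carry_out(moves=[[0,15,0,0,0,0,0],[0,24,-20,0,0,0,0],[0,24,-45,0,0,0,0],[0,24,-60,0,0,0,0],[0,24,-60,0,0,0,0]])

```text
time_s: 4.75
tcp_pos: [0.4934, 0.3382, 0.0601]
eef_rot: [-176.2, 89.6, -133.4]
contact_force: [-0.2, 0.8, -0.7]
gripper_width: 0.0119
```

```bash
python3 - <<'E'
from h import *
s=r.get_state();print(s["time_s"],s["tcp_pos"],s["gripper_width"],s["contact_force"])
print(tri((208,207),(305,268)))
t=r.capture("top");a=r.capture("side")
f=lambda i,u,h=55:cv2.resize(i[int(u[1])-h:int(u[1])+h,int(u[0])-h:int(u[0])+h],(390,390),interpolation=2)
X=np.array(s["tcp_pos"]);cv2.imwrite("pics/b3.png",np.hstack([f(t,px("top",X)),f(a,px("side",X))]))
E
```

```text
4.75 [0.49343784 0.33819073 0.06005281] 0.011854162597961897 [-0.17699146  0.81405023 -0.69495449]
(array([0.44537042, 0.25215733, 0.02708753]), np.float64(0.0019445922487671473))
```

View pics/b3.png

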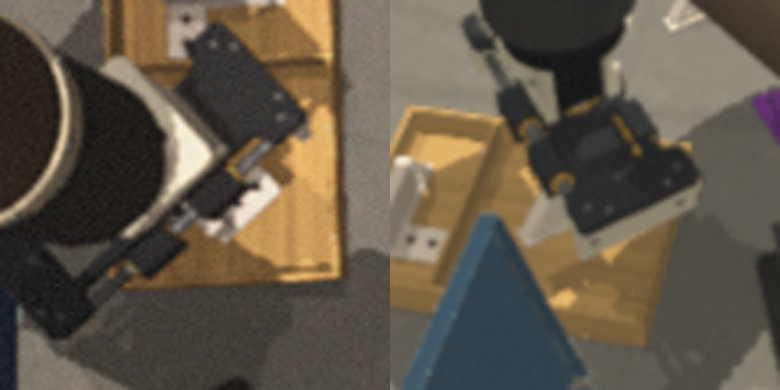

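The bracket is inside the walls and there's no contact. The blue lid tip is close to the gripper body, so I'll measure it before descending.

```bash
python3 - <<'E'
from h import *
np.set_printoptions(precision=3,suppress=True)
for a in((70,177),(103,203),(115,205),(115,267)): print(a,*tri(a,(250,296)),plane("top",a,.06))
T=np.array([.499,.338]);u=np.array([-.733,-.68]);j=np.array([-.68,.733])
print([T+sx*.039*u+.0965*j for sx in(1,-1)])
t=cv2.imread("pics/top0.png");s=cv2.imread("pics/side0.png")
cv2.imwrite("pics/box.png",np.hstack([cv2.resize(t[165:275,0:120],(390,358)),cv2.resize(s[290:400,200:320],(390,358))]))
E
```

```text
(70, 177) [0.491 0.479 0.208] 0.005613192461637733 [0.512 0.558 0.06 ]
(103, 203) [0.475 0.445 0.162] 0.06035692401920626 [0.453 0.481 0.06 ]
(115, 205) [0.477 0.431 0.142] 0.07125409864721784 [0.448 0.454 0.06 ]
(115, 267) [0.404 0.436 0.189] 0.18983602880965272 [0.309 0.451 0.06 ]
[array([0.405, 0.382]), array([0.462, 0.435])]
```

View pics/box.png

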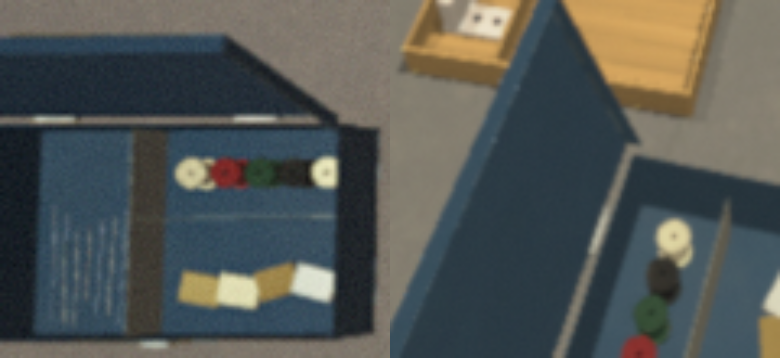

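The lid corner is at y≈0.479 and the body stays within y≤0.435, so there's room. Descend gently, release, and rise.

>>> carry_out(moves=[[5,-4,-12,0,0,0,0],[5,-4,-25,0,0,0,0],[5,-4,-34,0,0,0,0],[5,-4,-39,0,0,0,0],[5,-4,-41,0,0,0,0]])

```text
time_s: 5.35
tcp_pos: [0.5, 0.336, 0.0217]
eef_rot: [-171.7, 89.9, -128.9]
contact_force: [-0.7, -0.3, -1.3]
gripper_width: 0.0119
```

>>> carry_out(moves=[[0,0,0,0,0,0,0],[0,0,0,0,0,0,0]])

```text
time_s: 5.55
tcp_pos: [0.5004, 0.3367, 0.0229]
eef_rot: [0.7, 90.0, 43.5]
contact_force: [-0.5, 0.1, -1.3]
gripper_width: 0.0121
```

>>> carry_out(moves=[[0,0,-1.5,0,0,0,0],[0,0,-3,0,0,0,0],[0,0,-4,0,0,0,0],[0,0,-4,0,0,0,0]])

```text
time_s: 5.95
tcp_pos: [0.5002, 0.3363, 0.0184]
eef_rot: [175.5, 90.0, -141.7]
contact_force: [0.1, 0.1, -0.9]
gripper_width: 0.0118
```

>>> carry_out(moves=[[0,0,-0.5,0,0,0,0],[0,0,-1,0,0,0,0],[0,0,-1,0,0,0,0]])

```text
time_s: 6.25
tcp_pos: [0.5003, 0.3365, 0.0181]
eef_rot: [-14.2, 90.0, 28.6]
contact_force: [-2.2, -1.2, 4.1]
gripper_width: 0.0118
```

Touchdown at 4 N. Release and rise.

>>> carry_out(moves=[[0,0,0,0,0,0,30],[0,0,0,0,0,0,30],[0,0,0,0,0,0,30],[0,0,15,0,0,0,30],[0,0,40,0,0,0,30]])

```text
time_s: 6.75
tcp_pos: [0.4993, 0.3354, 0.0562]
eef_rot: [-174.6, 89.8, -131.9]
contact_force: [0.9, 0.0, -0.3]
gripper_width: 0.026
```

>>> carry_out(moves=[[0,0,40,0,0,0,30],[-7,-40,60,0,0,0,50],[-14,-85,60,0,0,0,50],[-21,-130,60,0,0,0,50],[-28,-175,60,0,0,0,50]])

```text
time_s: 7.25
tcp_pos: [0.4717, 0.1599, 0.1178]
eef_rot: [0.8, 90.0, 43.6]
contact_force: [0.8, -0.6, -0.3]
gripper_width: 0.0432
```

>>> carry_out(moves=[[-4,-40,0,0,0,0,50],[-7,-75,-10,0,0,0,50],[-7,-75,-25,0,0,0,50],[-7,-75,-25,0,0,0,50]])

```text
time_s: 7.65
tcp_pos: [0.4642, 0.0849, 0.0914]
eef_rot: [161.8, 89.9, -155.6]
contact_force: [-1.1, -0.6, -0.4]
gripper_width: 0.044
```

```bash
python3 - <<'E'
from h import *
s=r.get_state();print(s["time_s"],s["tcp_pos"],Ro.from_euler("xyz",s["eef_rot"],degrees=True).as_matrix().round(3),s["gripper_width"])
t=r.capture("top");a=r.capture("side")
f=lambda i,u,h=45:cv2.resize(i[int(u[1])-h:int(u[1])+h,int(u[0])-h:int(u[0])+h],(390,390),interpolation=2)
cv2.imwrite("pics/a1.png",np.hstack([f(t,px("top",(.53,.33,.03))),f(a,px("side",(.466,.086,.05)))]))
E
```

```text
7.65 [0.46420734 0.08494811 0.09142609] [[-0.002 -0.678  0.735]
 [-0.001  0.735  0.678]
 [-1.     0.001 -0.002]] 0.044025768545668406
```

View pics/a1.png

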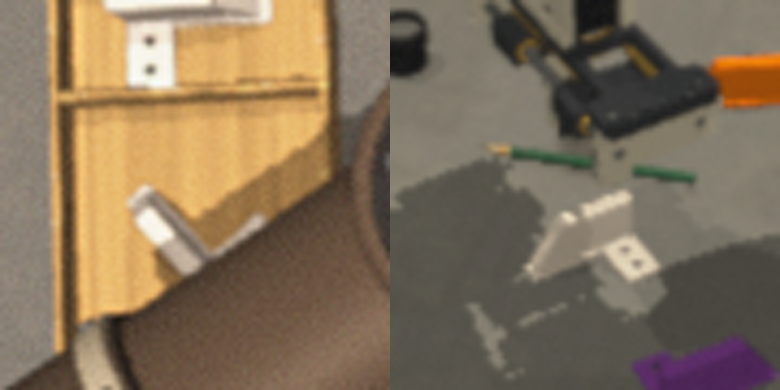

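The left bracket stands on its base in the left tray, and the gripper is over bracket A. Grasp it.

>>> carry_out(moves=[[1,1,-25,0,0,0,50],[1,1,-50,0,0,0,50],[1,1,-67,0,0,0,50],[1,1,-78,0,0,0,50],[1,1,-78,0,0,0,50]])

```text
time_s: 8.25
tcp_pos: [0.4659, 0.0877, 0.0137]
eef_rot: [171.8, 89.9, -145.4]
contact_force: [-0.1, 0.2, 0.9]
gripper_width: 0.0438
```

>>> carry_out(moves=[[0,0,0,0,0,0,0],[0,0,0,0,0,0,0],[0,0,0,0,0,0,0],[0,0,0,0,0,0,0],[0,0,0,0,0,0,0]])

```text
time_s: 8.75
tcp_pos: [0.4667, 0.0875, 0.0151]
eef_rot: [-19.1, 89.9, 23.7]
contact_force: [-0.1, 0.2, 4.2]
gripper_width: 0.0118
```

>>> carry_out(moves=[[0,0,15,0,0,0,0],[0,0,40,0,0,0,0],[0,0,75,0,0,0,0],[0,0,110,0,0,0,0],[0,0,110,0,0,0,0]])

```text
time_s: 9.25
tcp_pos: [0.4688, 0.0886, 0.129]
eef_rot: [-15.4, 89.5, 27.5]
contact_force: [-0.2, -0.3, -1.2]
gripper_width: 0.0118
```

>>> carry_out(moves=[[5,-30,0,0,0,0,0],[11,-73,0,0,0,0,0],[17,-116,0,0,0,0,0],[23,-159,0,0,0,0,0],[29,-202,0,0,0,0,0]])

```text
time_s: 9.75
tcp_pos: [0.4947, -0.1162, 0.1239]
eef_rot: [120.4, 90.0, 163.2]
contact_force: [1.3, 1.0, -1.3]
gripper_width: 0.0113
```

>>> carry_out(moves=[[6,-43,0,0,0,0,0],[12,-86,0,0,0,0,0],[18,-129,0,0,0,0,0],[24,-172,0,0,0,0,0],[29,-207,0,0,0,0,0]])

```text
time_s: 10.25
tcp_pos: [0.5236, -0.3237, 0.1233]
eef_rot: [112.8, 89.9, 155.5]
contact_force: [0.5, 1.2, -1.7]
gripper_width: 0.0115
```

>>> carry_out(moves=[[2,-18,0,0,0,0,0],[2,-18,-20,0,0,0,0],[2,-18,-45,0,0,0,0],[2,-18,-62,0,0,0,0],[2,-18,-62,0,0,0,0]])

```text
time_s: 10.75
tcp_pos: [0.5238, -0.3384, 0.0591]
eef_rot: [113.5, 89.6, 156.3]
contact_force: [0.3, -0.4, -1.9]
gripper_width: 0.012
```

```bash
python3 - <<'E'
from h import *
s=r.get_state();print(s["time_s"],s["tcp_pos"],s["gripper_width"],s["contact_force"])
t=r.capture("top");a=r.capture("side")
f=lambda i,u,h=50:cv2.resize(i[int(u[1])-h:int(u[1])+h,int(u[0])-h:int(u[0])+h],(390,390),interpolation=2)
X=np.array(s["tcp_pos"]);cv2.imwrite("pics/a3.png",np.hstack([f(t,px("top",X)),f(a,px("side",X))]))
E
```

```text
10.75 [ 0.52382532 -0.33840102  0.05914781] 0.01199087684605834 [ 0.2627396  -0.38327174 -1.94494214]
```

View pics/a3.png

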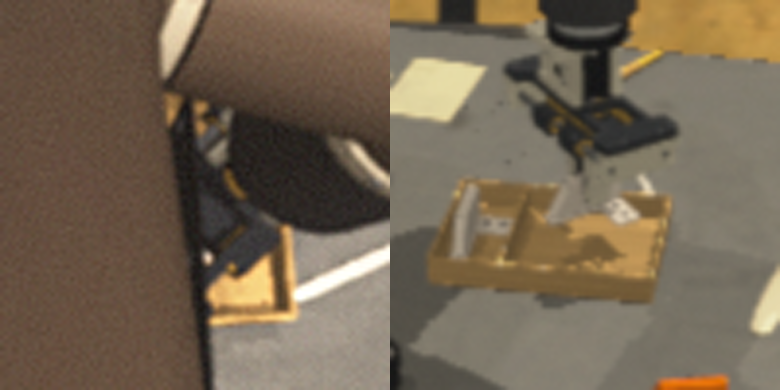

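The bracket hangs within the right tray's outline and nothing is touching. Descend.

>>> carry_out(moves=[[2,0,-12,0,0,0,0],[2,0,-25,0,0,0,0],[2,0,-34,0,0,0,0],[2,0,-38,0,0,0,0],[2,0,-38,0,0,0,0]])

```text
time_s: 11.35
tcp_pos: [0.5277, -0.3395, 0.0236]
eef_rot: [121.3, 89.9, 164.1]
contact_force: [0.5, -0.5, -1.0]
gripper_width: 0.0119
```

>>> carry_out(moves=[[0,0,-1,0,0,0,0],[0,0,-2,0,0,0,0],[0,0,-2,0,0,0,0]])

```text
time_s: 11.65
tcp_pos: [0.5284, -0.3397, 0.0228]
eef_rot: [-58.2, 90.0, -15.4]
contact_force: [-0.2, -0.5, -0.7]
gripper_width: 0.0118
```

>>> carry_out(moves=[[0,0,-1,0,0,0,0],[0,0,-2,0,0,0,0],[0,0,-2.5,0,0,0,0],[0,0,-2.5,0,0,0,0]])

```text
time_s: 12.05
tcp_pos: [0.5282, -0.3396, 0.02]
eef_rot: [118.5, 90.0, 161.2]
contact_force: [0.8, 0.2, -0.4]
gripper_width: 0.012
```

>>> carry_out(moves=[[0,0,-0.5,0,0,0,0],[0,0,-1,0,0,0,0],[0,0,-1.5,0,0,0,0],[0,0,-1.5,0,0,0,0]])

```text
time_s: 12.45
tcp_pos: [0.5283, -0.3397, 0.0192]
eef_rot: [-89.9, 90.0, -47.1]
contact_force: [-1.8, 1.8, 4.9]
gripper_width: 0.0116
```

Contact at 4.9 N. Release, rise and back off to clear the view.

>>> carry_out(moves=[[0,0,0,0,0,0,30],[0,0,0,0,0,0,30],[0,0,0,0,0,0,30],[0,0,15,0,0,0,30],[0,0,40,0,0,0,30]])

```text
time_s: 12.95
tcp_pos: [0.527, -0.3392, 0.0571]
eef_rot: [117.9, 89.8, 160.6]
contact_force: [0.8, 0.1, -0.4]
gripper_width: 0.0264
```

>>> carry_out(moves=[[0,0,40,0,0,0,30],[0,0,80,0,0,0,30],[0,45,100,0,0,0,30],[0,90,100,0,0,0,30],[0,135,100,0,0,0,30]])

```text
time_s: 13.45
tcp_pos: [0.5285, -0.2035, 0.1595]
eef_rot: [-42.8, 89.9, -0.1]
contact_force: [1.0, 0.7, -1.0]
gripper_width: 0.0262
```

>>> carry_out(moves=[[0,45,0,0,0,0,30],[0,90,0,0,0,0,30],[0,135,0,0,0,0,30],[0,180,0,0,0,0,30],[0,180,0,0,0,0,30]])

```text
time_s: 13.95
tcp_pos: [0.5287, -0.0204, 0.1589]
eef_rot: [-13.1, 89.9, 30.0]
contact_force: [0.6, -0.1, 1.0]
gripper_width: 0.0264
```

```bash
python3 - <<'E'
from h import *
t=r.capture("top");a=r.capture("side")
f=lambda i,u,h=42:cv2.resize(i[int(u[1])-h:int(u[1])+h,int(u[0])-h:int(u[0])+h],(295,295),interpolation=2)
L,R=(.53,.33,.03),(.53,-.325,.03)
cv2.imwrite("pics/end.png",np.vstack([np.hstack([f(t,px("top",X)),f(a,px("side",X))]) for X in(L,R)]))
s=r.get_state();print(s["time_s"],s["tcp_pos"])
E
```

```text
14.05 [ 0.5283405  -0.02339739  0.15864657]
```

View pics/end.png

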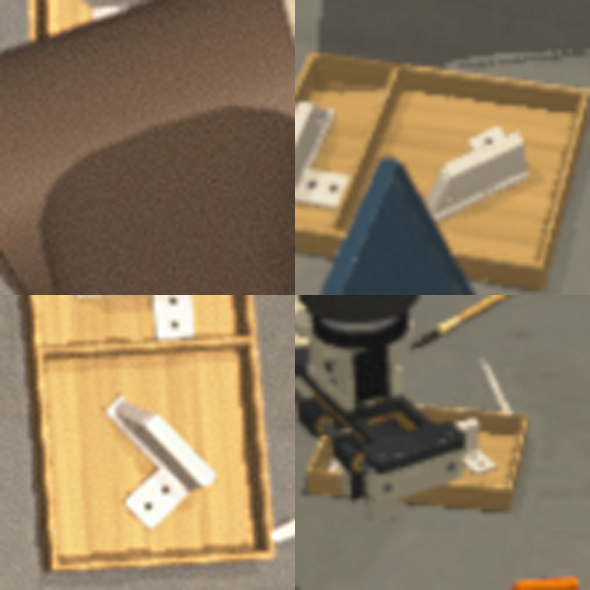

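Both brackets lie flat on their bases in the matching trays, clear of the walls. The gripper is free in the air, so I'll hand in.

```bash
python3 -c "
from plant import r
print(r.close_job())"
```

```text
the job is handed in; nothing more can be done
None
```

Both brackets are in the trays that match their hand, and the job was handed in at about 14 s of the 56 s limit. The left-hand bracket is in the tray at +y and the right-hand one in the tray at −y. Neither the purple nor the orange look-alike was touched.

- **Final pictures:** Both brackets lie flat on their base plates inside the square compartments, clear of the walls. The left one was checked only from the side at the end, because the arm hid it from the top camera. A partly blocked top view taken just after it was released also showed it sitting upright. The right one was checked from the top, as the gripper mostly hid it from the side camera.
- **Touchdown:** The readings showed about 4 N and 5 N of contact before release, and the gripper was in the air touching nothing at hand-in.
- **Measurement differences:** My tray outlines came out 6–9 mm larger than the stated size, and the rib-top length about 4 mm shorter. Rib heights of 37–42 mm and a tray rim of about 27 mm agreed roughly with the text. Neither affected the fit.

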